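# Free the jammed steel pot from its twist-lock holder

## Robot

A 6-joint arm with a two-finger parallel gripper is mounted at the origin on a cart in front of the work surface, level with it; the furniture and walls round the work are solid. World frame = base frame: x ahead of the robot, y to its left, z up, the work surface at z = 0. Lengths are in m, angles in rad, forces in N, time in s.
With the tool pointing down it reaches from about 0.35 to 0.725 m from the base axis. Payload 4.3 kg.
Tool frame: the origin (TCP) lies at the very end of the fingers, on their centre line; the grasp point (between the pads) lies 19 mm behind it; z points along the fingers, y is the line along which they close (so a half turn about z gives the same grasp; the last joint's range is limited). The gripper opens to 85 mm and grips with 20 to 120 N. Pads are 22 mm wide; open, the fingers measure 114 mm over their backs; the gripper's body (76 mm by 85 mm) begins 54 mm behind the grasp point. The pads swing forward as they close: fully open they stand 13 mm farther back than shut.
Start: joints at [1.128, 0.377, 0.081, 1.274, 0, 1.46], TCP at [0.188, 0.543, 0.231] pointing down, gripper open.
Joint ranges: [-2.72, 2.72], [-0.84, 1.66], [-1.02, 1.22], [-1.77, 2.12], [-1.37, 1.28], [-3.14, 3.14]. Speed limits (rad/s): [2.57, 2.57, 3.14, 3.14, 3.14, 3.14].

## Interface

Orientations are given as a unit quaternion [w, x, y, z].
In Python, from cell import arm gives the robot as it stands.
- The arm moves only by the tool jog_arm, called after "Emit:" as name([rows], argument=value, ...), one row to a line, values as JSON. Schema: {"type":"object","properties":{"increments":{"type":"array","items":{"type":"object","properties":{"pos":{"type":"array","items":{"type":"number"},"minItems":3,"maxItems":3},"turn_vec":{"type":"array","items":{"type":"number"},"minItems":3,"maxItems":3}},"additionalProperties":false},"minItems":1,"maxItems":10},"aperture":{"type":"number"},"only":{"type":"string"},"quiet":{"type":"boolean"},"lines":{"type":"string"}},"required":["increments"],"additionalProperties":false}. increments is a list of rows, 1 to 10 of them, each an object with the fields pos (a list: dx, dy, dz in parts of the range, where 1.0 means 600 mm), turn_vec (a list: a rotation vector rx, ry, rz in shares of pi rad (1.0 is pi rad)); a field left out counts as zero; each row is the pose to reach, as a shift and turn from the pose commanded when the call began, along the tool's axes at that moment; what a row does not reach only later rows make up. A row lasts 1/10 s, in which the tool goes at most 0.05 m and 0.15 rad, less where a joint would pass 70% of its speed; a pose out of reach is approached as far as the arm can. aperture is the finger opening in m, set as the call begins (left out keeps the last). The fingers move at their own pace and stop on an object; the grip force is fixed at half the most. Time passes only in rows, so rows that do not move let the fingers close. The tool returns the time, the measured TCP pose, the force, the opening and the grip force at its end. only (a regular expression) keeps the lines of the reply that match it, lines (a string "A,B") keeps lines A to B, and quiet returns only ok. Input that does not fit is refused with a message, and nothing moves.
- arm.get_state(): the state, without advancing time (a new reading comes with each control period).
- arm.capture(name): name is "side" or "top" or "wrist"; returns a dict with "image" (400x640x3 uint8, blue, green, red), "depth" (400x640 float32, m along the optical axis (not along the pixel's ray), 0 where there is no reading), "fx", "fy", "cx", "cy" (pixels), "R" (3x3) and "t" (3): a world point X has camera coordinates R X + t. Camera axes: x right, y down, z forward; pixel columns grow to the right and rows downward; lengths in m; the calibration is good to about 2 mm. A picture is of the moment at which its call begins.
- arm.finish_job(): hands the job in; it is judged then, once.
The state is a dict: "time_s": time; "qpos": joint angles; "qd": joint speeds; "joint_efforts": joint torques, N m; "tcp_pos": TCP position; "ee_rot": TCP orientation; "ft_force": force on the tool from outside, world axes, zero at the start; "wrist_torque": the same for the moment, N m; "finger_gap": finger opening in m; "grasp_force": force on a finger pad.
Only numpy, scipy, OpenCV 4.12 (cv2) and the standard library are available. Lean on these libraries where they do the work, as an engineer would, in place of code of your own. Each camera call takes 0.05 s, during which the arm holds its last target. There are 200 camera calls.

## Task

A steel pot is stuck in one of the two round bench holders: its two ears are caught under the holder's clips. Grip the pot by its rim, twist it until the ears are clear of the clips and pull it up out of the holder, then stand it upright on the floor of the square steel tray before letting go (do not drop it in). Do not knock over the small bottle that stands in the tray.

Things in the scene. Friction and masses are not known exactly. Their poses are not given: they have to be found in the camera images.
- pot: Steel pot, 92 mm tall, 0.1-0.2 kg, nested in the holder, top at z = 100 mm. Origin: centre of its underside, z up. Its top 21 mm is a straight rim band, 60 mm outer diameter, 3 mm wall: grip across it from above. Below it tapers from 56 to 46 mm. Two ears (9 mm wide, 5 thick, at height 50 mm) stick out along its +x and -x to 36 mm from the axis.
- holder: Fixed aluminium holder with the pot in it (its twin is empty): base 110 mm wide, inner floor at 8 mm, rim at 55 mm. Origin: underside centre, z up. Clips on the rim at its +x and -x, 26 mm wide, tops at 67 mm, hold the ears. Turn the pot either way until the x axes are 40 to 90 deg apart (0 to 10 at the start); then it lifts; clear once raised 70 mm. Rubber pads resist: about 5 N, 0.2 N m.
- tray: Flat square stainless tray, 140 x 140 mm, fixed, floor 3 mm thick, wall 3 mm thick and 14 mm high. Origin: centre of its underside (inner floor 3 mm above), x and y along its sides.
- oil_bottle: Small brown bottle, 26 mm diameter, 62 mm tall, loose, standing in the tray's +x +y corner 42 to 47 mm from the tray's centre along each side. Origin: centre of its underside.

How it is judged:
By the outcome, as a careful person would: the job done as asked, in the order asked, and still so for the second after the job is handed in, with the robot touching nothing.
It also fails if it takes over 38 s, if anything falls off the work surface, if the arm or the gripper's body presses on something with over 40 N, if the wrist force passes 120 N, or if a joint passes its speed limit or range.

## Working session

There is one attempt and no reset: what is moved stays moved. The work goes in short steps, Python scripts to look and compute and a tool call to move; the robot and the scene stay as the last step left them, time stands still between calls to the robot, and variables do not carry over. Pictures are saved under pics/ and viewed, at most 10 in all, crops included, and the job is handed in when it is done.

```bash
ls; mkdir -p pics; python3 - <<'E'
from cell import arm
import cv2,numpy as np
s=arm.get_state();print(s['time_s'],s['tcp_pos'],s['ee_rot'],s['finger_gap'])
for n in ['top','side']:
    c=arm.capture(n);np.savez(f'{n}0.npz',**c);cv2.imwrite(f'pics/{n}0.png',c['image'])
    print(n,c['fx'],c['cx'],c['cy'],-np.array(c['R']).T@c['t'],np.round(c['R'],2).tolist())
E
```

```text
cell.py
pics
0.0 [0.18754279 0.54285415 0.23033825] [-2.96439069e-04  1.65630503e-01  9.86187326e-01 -1.00297487e-03] 0.08515271647927296
top 428.6353411373861 318.1782986623771 204.43786121077017 [ 0.43466688 -0.00609798  0.98601662] [[-0.02, -1.0, 0.02], [-1.0, 0.02, -0.09], [0.09, -0.02, -1.0]]
side 492.74247801457693 321.9878775527829 192.1179385451027 [0.32064758 0.75729682 0.62134746] [[-0.97, -0.24, -0.02], [-0.13, 0.57, -0.81], [0.2, -0.79, -0.58]]
```

View pics/top0.png

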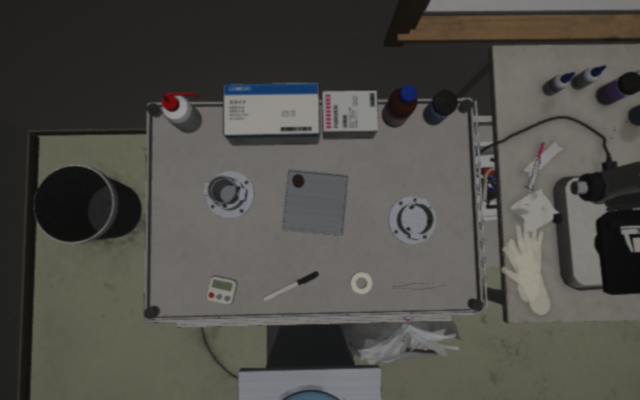

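View pics/side0.png

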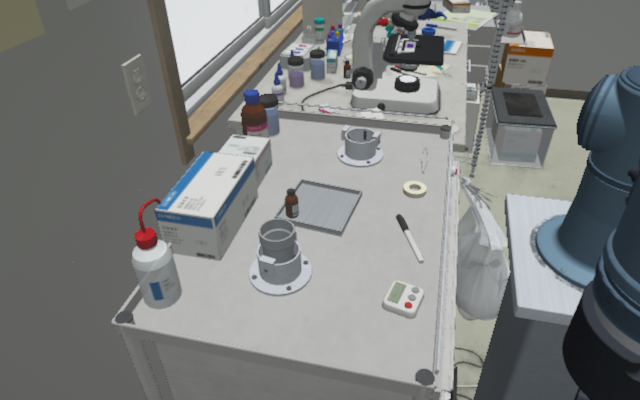

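The top view shows the pot in the left holder at about (229,193), the empty twin at (412,220), the tray at (315,202) and the bottle at (298,181). The side view shows the pot at (278,240), the tray at (320,205) and the bottle at (292,204). I'll zoom in on both.

```bash
python3 - <<'E'
import cv2,numpy as np
t=cv2.imread('pics/top0.png');s=cv2.imread('pics/side0.png')
a=cv2.resize(t[160:230,195:265],(560,560),interpolation=cv2.INTER_CUBIC)
cv2.imwrite('pics/a.png',a)
b=cv2.resize(s[205:305,235:325],(540,600),interpolation=cv2.INTER_CUBIC)
cv2.imwrite('pics/b.png',b)
E
```

```text
(no output)
```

View pics/a.png

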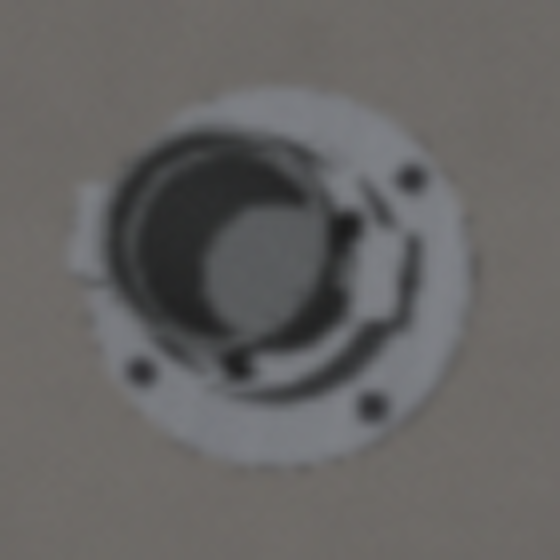

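View pics/b.png

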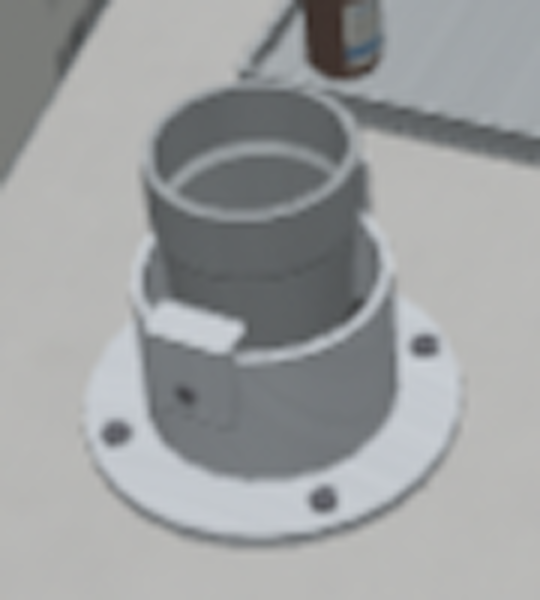

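The crops show the clips at left (88,230) and right (380,275) in crop a, so the holder's x axis runs close to world y. The pot rim is clear in both views. Next I'll measure.

```bash
cat > h.py <<'E'
import cv2,numpy as np
from scipy.spatial.transform import Rotation as Ro
def ray(c,uv,z):
    "pixels -> world points on the plane z"
    uv=np.atleast_2d(np.asarray(uv,float)); R,t=np.array(c['R']),np.array(c['t'])
    d=np.c_[(uv[:,0]-c['cx'])/c['fx'],(uv[:,1]-c['cy'])/c['fy'],np.ones(len(uv))]@R
    o=-R.T@t
    return o+d*((z-o[2])/d[:,2])[:,None]
def tri(cs,uvs):
    "point from pixels in several views, with rms miss"
    A=np.zeros((3,3));b=np.zeros(3);L=[]
    for c,uv in zip(cs,uvs):
        R=np.array(c['R']);o=-R.T@np.array(c['t']);d=ray(c,uv,0)[0]-o;d/=np.linalg.norm(d)
        P=np.eye(3)-np.outer(d,d);A+=P;b+=P@o;L.append((P,o))
    X=np.linalg.solve(A,b);return X,[np.linalg.norm(P@(X-o)) for P,o in L]
def cloud(c):
    v,u=np.nonzero(c['depth']>0);z=c['depth'][v,u]
    p=np.c_[(u-c['cx'])/c['fx']*z,(v-c['cy'])/c['fy']*z,z]-np.array(c['t'])
    return p@np.array(c['R']),u,v
def circ(p):
    A=np.c_[2*p[:,:2],np.ones(len(p))];s=np.linalg.lstsq(A,(p[:,:2]**2).sum(1),rcond=None)[0]
    return s[:2],np.sqrt(s[2]+s[:2]@s[:2])
def totool(s,dw):
    w,x,y,z=s['ee_rot'];return Ro.from_quat([x,y,z,w]).inv().apply(dw)
E
python3 - <<'E'
from h import *
T=dict(np.load('top0.npz'));S=dict(np.load('side0.npz'))
# base disc: brighter than bench in top view
for nm,c,box in [('top',T,(195,160,265,230)),('side',S,(235,205,325,305))]:
    h=cv2.cvtColor(c['image'],cv2.COLOR_BGR2HSV).astype(int);x0,y0,x1,y1=box
    im=c['image'].astype(int);d=im[...,0]-im[...,2]  # bluish metal vs warm bench
    print(nm,'bench b-r',d[y0,x0],'metal',np.percentile(d[y0:y1,x0:x1],[5,30,50,70,95]))
    m=(d>=-1).astype(np.uint8)[y0:y1,x0:x1]
    m=cv2.morphologyEx(m,cv2.MORPH_OPEN,np.ones((3,3)))
    k=max(cv2.findContours(m,0,1)[0],key=cv2.contourArea).reshape(-1,2)+[x0,y0]
    hull=cv2.convexHull(k.astype(np.int32)).reshape(-1,2)
    print(' contour box',k.min(0),k.max(0),'base circ z.006',circ(ray(c,hull,0.006)))
# depth check
for c in (T,S):
    p,u,v=cloud(c)
    q=p[(p[:,2]>.092)&(p[:,2]<.108)&(abs(p[:,0]-.45)<.08)&(abs(p[:,1]-.2)<.08)]
    print('rim depth',len(q),circ(q) if len(q)>5 else '',np.median(q[:,2]) if len(q) else '')
# bottle & tray
hs=cv2.cvtColor(T['image'],cv2.COLOR_BGR2HSV)
hb=(hs[...,1]>70)&(hs[...,2]<110)
for nm,c,b in [('top',T,(285,170,310,195)),('side',S,(280,185,304,220))]:
    im=c['image'].astype(int);m=(im[...,2]-im[...,0]>12).astype(np.uint8);x0,y0,x1,y1=b
    v,u=np.nonzero(m[y0:y1,x0:x1]);print(nm,'bottle px',u.mean()+x0,v.mean()+y0,len(u),u.min()+x0,u.max()+x0,v.min()+y0,v.max()+y0)
im=T['image'].astype(int);m=((im[...,0]-im[...,2])>=-1).astype(np.uint8)
m[:, :270]=0;m[:,360:]=0;m[:160]=0;m[245:]=0
m=cv2.morphologyEx(m,cv2.MORPH_OPEN,np.ones((3,3)))
k=max(cv2.findContours(m,0,1)[0],key=cv2.contourArea)
r=cv2.minAreaRect(k);bx=cv2.boxPoints(r);print('tray',r,ray(T,bx,.014).round(4).tolist(),ray(T,[r[0]],.010))
E
```

```text
top bench b-r -7 metal [-7. -6. -6.  2.  7.]
 contour box [203 171] [253 218] base circ z.006 (array([0.54743123, 0.17670671]), np.float64(0.056119371190642725))
side bench b-r -1 metal [-2. -2.  1.  7. 10.]
 contour box [248 205] [324 296] base circ z.006 (array([0.54504939, 0.1104074 ]), np.float64(0.11161507303452903))
rim depth 50 (array([0.54552085, 0.17384219]), np.float64(0.027442622154119044)) 0.09966540476405791
rim depth 95 (array([0.54417552, 0.17734648]), np.float64(0.02518201614408374)) 0.098277082972498
top bottle px 298.51428571428573 182.0857142857143 35 293 302 177 185
side bottle px 290.2391304347826 203.94021739130434 184 285 297 194 217
tray ((314.8465270996094, 202.03465270996094), (61.393798828125, 61.194786071777344), 5.710593223571777) [[0.4634, 0.057, 0.014], [0.6024, 0.0413, 0.014], [0.5859, -0.0984, 0.014], [0.4469, -0.0809, 0.014]] [[ 0.52455645 -0.02020389  0.01      ]]
```

The rows are not in the units I measure in: shifts go in shares of 600 mm and turns go in shares of pi rad. I convert before sending: -0.4 m is -0.6667, -0.2 m is -0.3333, 0.51 rad is 0.1623.

Emit:
jog_arm([
  {"pos": [-0.6667,-0.3333,0],"turn_vec": [0,0,0.1623]},
  {"pos": [-0.6667,-0.3333,0],"turn_vec": [0,0,0.1623]},
  {"pos": [-0.6667,-0.3333,0],"turn_vec": [0,0,0.1623]},
  {"pos": [-0.6667,-0.3333,0],"turn_vec": [0,0,0.1623]},
  {"pos": [-0.6667,-0.3333,0],"turn_vec": [0,0,0.1623]},
  {"pos": [-0.6667,-0.3333,0],"turn_vec": [0,0,0.1623]},
  {"pos": [-0.6667,-0.3333,0],"turn_vec": [0,0,0.1623]},
  {"pos": [-0.6667,-0.3333,0],"turn_vec": [0,0,0.1623]},
  {"pos": [-0.6667,-0.3333,0],"turn_vec": [0,0,0.1623]},
  {"pos": [-0.6667,-0.3333,0],"turn_vec": [0,0,0.1623]},
], aperture=0.085)

```text
time_s: 1.1
tcp_pos: [0.5041, 0.2195, 0.2305]
ee_rot: [0.001, 0.412, 0.911, -0.001]
ft_force: [-0.6, 0.9, -0.2]
finger_gap: 0.0852
grasp_force: 0.0
```

Emit:
jog_arm([
  {},
  {},
  {},
])

```text
time_s: 1.4
tcp_pos: [0.4994, 0.2249, 0.2313]
ee_rot: [-0.0, 0.408, 0.913, -0.0]
ft_force: [-0.7, -0.5, 0.1]
finger_gap: 0.0851
grasp_force: 0.0
```

```bash
python3 - <<'E'
from h import *
from cell import arm
c=arm.capture('wrist');np.savez('w1.npz',**c);cv2.imwrite('pics/w1.png',c['image'])
s=arm.get_state();print(s['tcp_pos'],s['ee_rot'],s['qpos'])
R=np.array(c['R']);print('cam',-R.T@c['t'],c['fx']);X=R@[.545,.175,.1]+c['t'];print(X[:2]/X[2]*c['fx']+[c['cx'],c['cy']])
print('to pot',totool(s,np.array([.545,.175,.23])-s['tcp_pos']))
E
```

```text
[0.49952599 0.224929   0.23132896] [-1.83157964e-04  4.07993439e-01  9.12984841e-01 -1.10096582e-05] [3.07155963e-01 3.21563360e-01 7.54568157e-04 1.25027578e+00
 2.27131281e-04 1.14766630e+00]
cam [0.44729847 0.28230337 0.37404302] 345.4912257121074
[331.16037846 259.22238487]
to pot [-0.06753165  0.00057085  0.00130688]
```

View pics/w1.png

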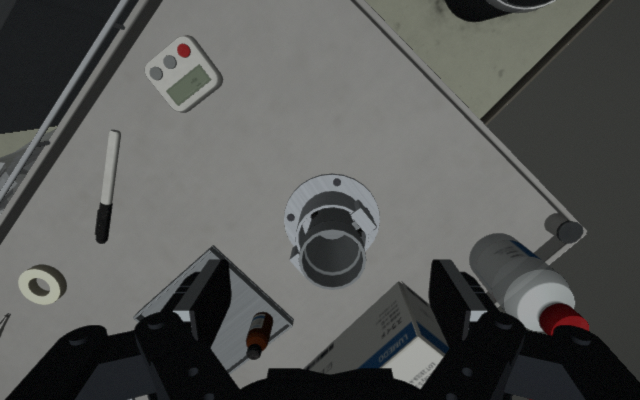

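The wrist view shows the pot rim as an ellipse at about (333,259), with clips at (363,222) and (297,258), the tray at lower left and the bottle at (259,330). I'll move over the pot for a second place, then fit both rims.

To row units: -0.06 m is -0.1, -0.03 m is -0.05.

Emit:
jog_arm([
  {"pos": [-0.05,0,0]},
  {"pos": [-0.0833,0,0]},
  {"pos": [-0.1,0,0]},
  {"pos": [-0.1,0,0]},
  {"pos": [-0.1,0,0]},
  {"pos": [-0.1,0,0]},
])

```text
time_s: 2.05
tcp_pos: [0.5397, 0.1798, 0.2314]
ee_rot: [-0.0, 0.408, 0.913, 0.0]
ft_force: [0.1, 0.2, -0.2]
finger_gap: 0.0852
grasp_force: 0.0
```

```bash
python3 - <<'E'
from h import *
from cell import arm
c=arm.capture('wrist');np.savez('w2.npz',**c)
s=arm.get_state();print(s['tcp_pos'])
w=[dict(np.load('w1.npz')),c];uvs=[]
for i,k in enumerate(w):
    X=np.array(k['R'])@[.545,.175,.1]+k['t'];g=X[:2]/X[2]*k['fx']+[k['cx'],k['cy']]
    x0,y0=(g-60).astype(int);im=k['image'][y0:y0+120,x0:x0+120]
    b=cv2.resize(im,None,fx=4,fy=4,interpolation=cv2.INTER_CUBIC)
    gr=cv2.GaussianBlur(cv2.cvtColor(b,cv2.COLOR_BGR2GRAY),(9,9),0)
    H=cv2.HoughCircles(gr,cv2.HOUGH_GRADIENT_ALT if 0 else cv2.HOUGH_GRADIENT,1,20,param1=60,param2=30,minRadius=110,maxRadius=185)
    H=[] if H is None else H[0][:4]
    print('guess',g,[(np.round(q[:2]/4+[x0,y0]-.375,1).tolist(),round(q[2]/4,1)) for q in H])
    for q in H[:2]: cv2.circle(b,(int(q[0]),int(q[1])),int(q[2]),(0,255,0),1)
    w[i]['v']=b
    if len(H): uvs.append(H[0][:2]/4+[x0,y0]-.375)
cv2.imwrite('pics/w12.png',cv2.resize(np.hstack([w[0]['v'],w[1]['v']]),(800,400)))
if len(uvs)==2: print(tri(w,uvs));print([ray(k,u,.1) for k,u in zip(w,uvs)])
p,u,v=cloud(c);q=p[(abs(p[:,2]-.1)<.004)&(np.hypot(p[:,0]-.545,p[:,1]-.175)<.05)];print('depth',len(q),circ(q),(q.min(0)+q.max(0))/2,q.max(0)-q.min(0))
E
```

```text
[0.53981534 0.1797849  0.2313802 ]
guess [331.16037846 259.22238487] [([330.2, 239.8], np.float32(35.3)), ([331.2, 245.5], np.float32(41.0)), ([330.5, 257.5], np.float32(29.0)), ([336.0, 235.2], np.float32(40.6))]
guess [331.21022435 193.77538977] [([332.0, 191.5], np.float32(33.4)), ([332.2, 196.8], np.float32(36.9)), ([331.8, 181.0], np.float32(38.6)), ([331.8, 186.2], np.float32(30.0))]
(array([ 0.56504882,  0.1531367 , -0.00501474]), [np.float64(0.0010104016037610721), np.float64(0.0010104016037611708)])
[array([[0.53186333, 0.18845651, 0.1       ]]), array([[0.54417125, 0.17690603, 0.1       ]])]
depth 875 (array([0.5458297 , 0.17510671]), np.float64(0.0281360250937756)) [0.54601134 0.17473171 0.0990584 ] [0.05900292 0.05952463 0.00609364]
```

View pics/w12.png

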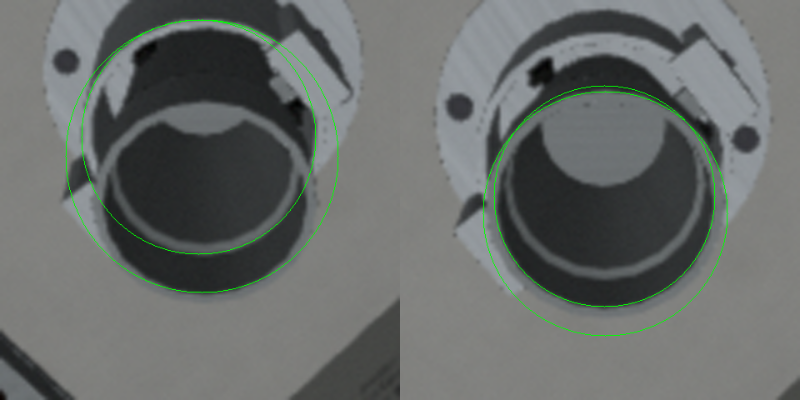

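The depth rim (59 × 59.5 mm box) and the w2 inner rim circle (332,191.5) agree to about 2 mm. Hough latched onto the holder in w1, so I'll restrict it to near the pot, for the mouth and for the inner step ring, and triangulate heights. I'll also triangulate the tray floor corners.

```bash
python3 - <<'E'
from h import *
w=[dict(np.load('w1.npz')),dict(np.load('w2.npz'))];T=dict(np.load('top0.npz'));S=dict(np.load('side0.npz'))
uv={}
for i,k in enumerate(w):
    X=np.array(k['R'])@[.5455,.175,.1]+k['t'];g=X[:2]/X[2]*k['fx']+[k['cx'],k['cy']];x0,y0=(g-60).astype(int)
    gr=cv2.GaussianBlur(cv2.cvtColor(cv2.resize(k['image'][y0:y0+120,x0:x0+120],None,fx=4,fy=4,interpolation=cv2.INTER_CUBIC),cv2.COLOR_BGR2GRAY),(9,9),0)
    for nm,(a,b) in dict(mouth=(130,144),outer=(145,160),step=(108,124)).items():
        H=cv2.HoughCircles(gr,cv2.HOUGH_GRADIENT,1,4,param1=40,param2=12,minRadius=a,maxRadius=b)
        H=[] if H is None else [q for q in H[0] if np.hypot(*(q[:2]/4+[x0,y0]-.375-g))<(6 if nm!='step' else 12)]
        if H: uv[nm,i]=H[0][:2]/4+[x0,y0]-.375;print(nm,i,uv[nm,i]-g,H[0][2]/4,ray(k,uv[nm,i],.1 if nm!='step' else .079)[0])
for nm in ('mouth','outer','step'):
    if (nm,0) in uv and (nm,1) in uv: print(nm,tri(w,[uv[nm,0],uv[nm,1]]))
# clips: bright caps at z .067, from depth in w2
p,u,v=cloud(w[1]);r=np.hypot(p[:,0]-.5457,p[:,1]-.1752)
q=p[(abs(p[:,2]-.066)<.004)&(r>.033)&(r<.06)];a=np.arctan2(q[:,1]-.1752,q[:,0]-.5457)
print('clip axis deg',len(q),np.degrees(np.angle(np.exp(2j*a).mean())/2),'r',np.percentile(np.hypot(q[:,0]-.5457,q[:,1]-.1752),[2,98]))
# tray corners: side view contour
im=S['image'].astype(int);print('tray corner predictions in side')
for x,y in [(.4634,.057),(.6024,.0413),(.5859,-.0984),(.4469,-.0809)]:
    X=S['R']@[x,y,.014]+S['t'];print((X[:2]/X[2]*S['fx']+[S['cx'],S['cy']]).round(1))
for c in (T,S):
    p,u,v=cloud(c);m=(abs(p[:,0]-.5246)<.045)&(abs(p[:,1]+.0202)<.045)
    print('tray floor z',np.median(p[m&(p[:,2]<.03),2]))
    b=p[(p[:,2]>.03)&(p[:,2]<.08)&(abs(p[:,0]-.5246)<.075)&(abs(p[:,1]+.0202)<.07)];print('bottle',len(b),np.median(b,0),b[:,2].max())
cv2.imwrite('pics/ts.png',cv2.resize(S['image'][170:240,275:370],(760,560),interpolation=cv2.INTER_CUBIC))
E
```

```text
mouth 0 [0.41837762 5.43846656] 35.85 [0.54937101 0.17124593 0.1       ]
step 0 [-0.58162238 -3.56153344] 30.575 [0.55010257 0.16920651 0.079     ]
mouth 1 [ 0.3414996  -2.65852729] 33.35 [0.54417125 0.17690603 0.1       ]
outer 1 [0.5914996  2.09147271] 36.525 [0.54708381 0.17397099 0.1       ]
step 1 [ 0.3414996  -8.65852729] 30.575 [0.54478863 0.17642085 0.079     ]
mouth (array([0.53783234, 0.18373727, 0.13089343]), [np.float64(4.2647873694933086e-05), np.float64(4.264787369479318e-05)])
step (array([0.53715517, 0.18400447, 0.11696806]), [np.float64(0.00037290802720041843), np.float64(0.000372908027200656)])
clip axis deg 571 78.96168775016532 r [0.03354251 0.04494243]
tray corner predictions in side
[341.2 231.3]
[274.  216.3]
[301.  178.5]
[362.3 191. ]
tray floor z 0.003187734361774251
bottle 118 [0.56852109 0.01620369 0.05093419] 0.06867124579402713
tray floor z 0.00411545521056589
bottle 216 [0.57075037 0.02570906 0.04890006] 0.06729355294594717
```

View pics/ts.png

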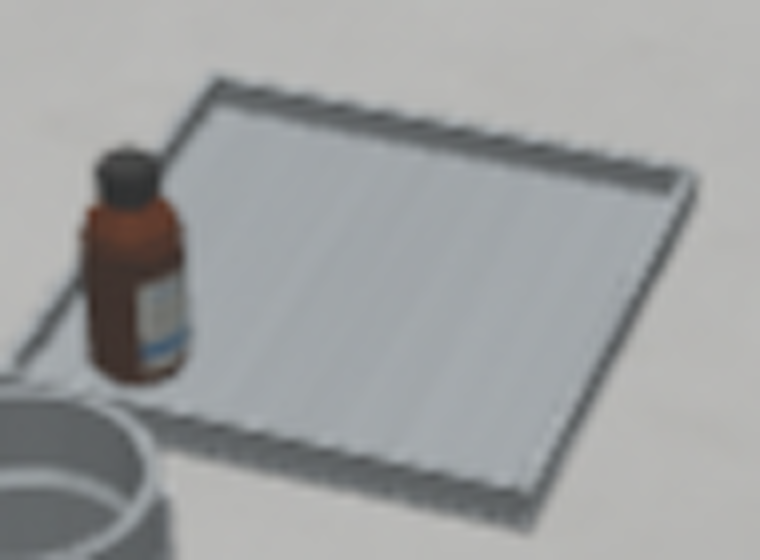

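The side crop shows the tray's wall-top corners at (361.5,191.9), (341.2,231.9) and (302.1,180.2). They lie within about 2 px of the top-view prediction at 14 mm, so the tray height and pose agree across views. The wrist baseline was too short for height, so I'll triangulate the rim centre from the side view (276.8,230.2) and the wrist view.

```bash
python3 - <<'E'
from h import *
from cell import arm
W=dict(np.load('w2.npz'));S=dict(np.load('side0.npz'))
print(tri([S,W],[(276.8,230.2),(331.8,195.9)]))
s=arm.get_state();print('tool move to pot',totool(s,np.array([.5455,.1747,.067])-s['tcp_pos']),s['qpos'])
E
```

```text
(array([0.54743128, 0.17337997, 0.09731402]), [np.float64(0.0002550509268596537), np.float64(0.0002550509268597306)])
tool move to pot [-0.00764086  0.00085052  0.16437735] [2.09830025e-01 3.64906235e-01 6.29705462e-02 1.26904308e+00
 3.26498630e-04 1.05142097e+00]
```

To row units: 0.164 m is 0.2733, 0.12 m is 0.2.

Emit:
jog_arm([
  {"pos": [-0.0133,0.0017,0.05]},
  {"pos": [-0.0133,0.0017,0.1167]},
  {"pos": [-0.0133,0.0017,0.1667]},
  {"pos": [-0.0133,0.0017,0.2]},
  {"pos": [-0.0133,0.0017,0.2333]},
  {"pos": [-0.0133,0.0017,0.2583]},
  {"pos": [-0.0133,0.0017,0.2733]},
  {"pos": [-0.0133,0.0017,0.2733]},
  {"pos": [-0.0133,0.0017,0.2733]},
])

```text
time_s: 3.0
tcp_pos: [0.5467, 0.174, 0.0679]
ee_rot: [0.0, 0.409, 0.913, 0.0]
ft_force: [-0.4, 0.3, 0.7]
finger_gap: 0.0846
grasp_force: 0.0
```

Emit:
jog_arm([
  {},
  {},
  {},
  {},
  {},
  {},
  {},
  {},
], aperture=0.05)

```text
time_s: 3.8
tcp_pos: [0.5477, 0.1739, 0.0687]
ee_rot: [0.001, 0.409, 0.912, 0.001]
ft_force: [-1.4, -0.2, 6.3]
finger_gap: 0.0569
grasp_force: 63.5
```

Gripped at 63 N. Now I'll twist.

To row units: 1.15 rad is 0.3661.

Emit:
jog_arm([
  {"turn_vec": [0,0,0.0318]},
  {"turn_vec": [0,0,0.07]},
  {"turn_vec": [0,0,0.1114]},
  {"turn_vec": [0,0,0.1528]},
  {"turn_vec": [0,0,0.1942]},
  {"turn_vec": [0,0,0.2355]},
  {"turn_vec": [0,0,0.2769]},
  {"turn_vec": [0,0,0.3183]},
  {"turn_vec": [0,0,0.3501]},
  {"turn_vec": [0,0,0.3661]},
])

```text
time_s: 4.8
tcp_pos: [0.5466, 0.1736, 0.0687]
ee_rot: [0.0, 0.84, 0.542, 0.0]
ft_force: [-2.4, -0.9, 9.4]
finger_gap: 0.0566
grasp_force: 63.8
```

Emit:
jog_arm([
  {},
  {},
])

```text
time_s: 5.0
tcp_pos: [0.5466, 0.1736, 0.0687]
ee_rot: [0.0, 0.84, 0.543, 0.0]
ft_force: [-3.1, -1.9, 8.3]
finger_gap: 0.0566
grasp_force: 63.7
```

```bash
python3 - <<'E'
from h import *
from cell import arm
s=arm.get_state();print(s['wrist_torque'],s['ft_force'],s['qpos'],s['grasp_force'])
c=arm.capture('side');np.savez('s2.npz',**c);cv2.imwrite('pics/s2.png',cv2.resize(c['image'][180:305,205:345],(672,600),interpolation=cv2.INTER_CUBIC))
E
```

```text
[-0.11888764  0.8149167  -0.19189205] [-3.05388457 -1.92516476  8.3405426 ] [ 1.96863367e-01  4.71589901e-01 -2.11553837e-01  8.86911581e-01
 -1.71721201e-05  2.19017428e+00] 63.73294519929914
```

View pics/s2.png

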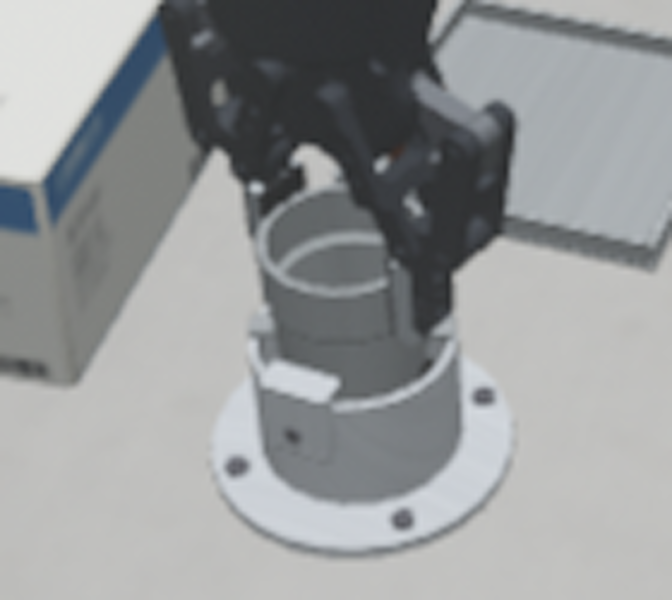

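The crop shows the fingers squarely on the rim band, clear of the clips. The wrist moment of 0.19 N m matches the rubber pads. Lifting gently.

To row units: -0.022 m is -0.0367, -0.016 m is -0.0267.

Emit:
jog_arm([
  {"pos": [0,0,-0.0067]},
  {"pos": [0,0,-0.0167]},
  {"pos": [0,0,-0.0267]},
  {"pos": [0,0,-0.0367]},
])

```text
time_s: 5.45
tcp_pos: [0.5465, 0.1739, 0.0897]
ee_rot: [-0.0, 0.839, 0.543, 0.0]
ft_force: [0.5, -1.1, -2.4]
finger_gap: 0.0564
grasp_force: 65.2
```

Emit:
jog_arm([
  {"pos": [0,0,-0.0333]},
  {"pos": [0,0,-0.0667]},
  {"pos": [0,0,-0.1]},
  {"pos": [0,0,-0.1333]},
  {"pos": [0,0,-0.15]},
  {"pos": [0,0,-0.15]},
  {"pos": [0,0,-0.15]},
])

```text
time_s: 6.15
tcp_pos: [0.5464, 0.1736, 0.1789]
ee_rot: [-0.0, 0.84, 0.543, -0.0]
ft_force: [-0.5, -0.7, -2.0]
finger_gap: 0.0568
grasp_force: 65.3
```

```bash
python3 - <<'E'
from h import *
from cell import arm
for n in ('side','top'):
    c=arm.capture(n);np.savez(n[0]+'3.npz',**c)
    if n=='side': cv2.imwrite('pics/s3.png',c['image'][100:300,180:420])
s=arm.get_state();print(s['ft_force'],s['wrist_torque'],s['grasp_force'],s['tcp_pos'],s['qpos'][5])
# target: 24 mm to the side away from the bottle
e=np.array([.139,-.0157]);e/=np.hypot(*e);f=np.array([-e[1],e[0]]);t=np.array([.5246,-.0202])-.022*e-.022*f
print('yaw',np.degrees(np.arctan2(e[1],e[0])),'target',t,totool(s,np.r_[t,s['tcp_pos'][2]]-s['tcp_pos']))
E
```

```text
[ 0.09987504  0.19086673 -1.19841572] [-0.01056646 -0.00441872 -0.02128178] 65.30166710552294 [0.54571814 0.17349896 0.1780659 ] 2.1898216152379786
yaw -6.44422596715996 target [ 0.50026981 -0.0395918 ] [-2.13012204e-01  4.58147406e-02  1.86237707e-04]
```

View pics/s3.png

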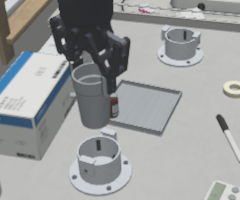

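The crop shows the pot held upright, fully clear above the holder, at about (90,95). I'll carry it to the tray.

To row units: -0.213 m is -0.355, -0.14 m is -0.2333.

Emit:
jog_arm([
  {"pos": [-0.05,0.0108,0]},
  {"pos": [-0.1,0.0217,0]},
  {"pos": [-0.1667,0.0358,0]},
  {"pos": [-0.2333,0.05,0]},
  {"pos": [-0.2833,0.0608,0]},
  {"pos": [-0.325,0.07,0]},
  {"pos": [-0.3467,0.075,0]},
  {"pos": [-0.355,0.0767,0]},
  {"pos": [-0.355,0.0767,0]},
])

```text
time_s: 7.15
tcp_pos: [0.5011, -0.0393, 0.1789]
ee_rot: [-0.0, 0.84, 0.543, -0.0]
ft_force: [0.8, 0.6, -2.4]
finger_gap: 0.0569
grasp_force: 65.3
```

Emit:
jog_arm([
  {"pos": [0,0,0.0333]},
  {"pos": [0,0,0.0667]},
  {"pos": [0,0,0.1]},
  {"pos": [0,0,0.125]},
  {"pos": [0,0,0.15]},
  {"pos": [0,0,0.1667]},
  {"pos": [0,0,0.175]},
  {"pos": [0,0,0.175]},
  {"pos": [0,0,0.175]},
])

```text
time_s: 8.05
tcp_pos: [0.5018, -0.0393, 0.0748]
ee_rot: [0.0, 0.839, 0.543, 0.0]
ft_force: [0.3, 0.2, -0.7]
finger_gap: 0.0564
grasp_force: 65.3
```

```bash
python3 - <<'E'
from h import *
from cell import arm
s=arm.get_state();print(s['tcp_pos'],s['ft_force'],s['grasp_force'])
for n in ('top','side'):
    c=arm.capture(n);np.savez(n[0]+'4.npz',**c)
cv2.imwrite('pics/s4.png',cv2.resize(c['image'][140:250,250:390],(764,600),interpolation=cv2.INTER_CUBIC))
E
```

```text
[ 0.50181503 -0.0392761   0.07479623] [ 0.3444338   0.21663286 -0.69887646] 65.26170521741733
```

View pics/s4.png

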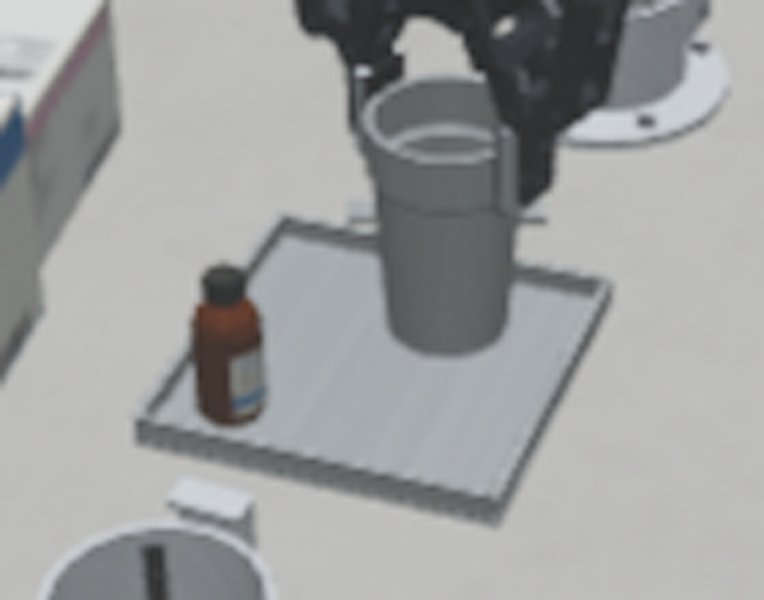

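The crop shows the pot upright just above the tray floor, well inside the walls, with the bottle standing at (230,345). I'll lower it in small steps until contact.

To row units: 0.009 m is 0.015, 0.007 m is 0.0117.

Emit:
jog_arm([
  {"pos": [0,0,0.0067]},
  {"pos": [0,0,0.0117]},
  {"pos": [0,0,0.015]},
  {"pos": [0,0,0.015]},
  {"pos": [0,0,0.015]},
])

```text
time_s: 8.65
tcp_pos: [0.5012, -0.0394, 0.0652]
ee_rot: [-0.0, 0.84, 0.543, -0.0]
ft_force: [0.2, 0.3, -1.5]
finger_gap: 0.057
grasp_force: 65.3
```

Emit:
jog_arm([
  {"pos": [0,0,0.0017]},
  {"pos": [0,0,0.0017]},
  {"pos": [0,0,0.0017]},
])

```text
time_s: 8.95
tcp_pos: [0.5013, -0.0395, 0.0643]
ee_rot: [0.0, 0.84, 0.543, 0.0]
ft_force: [1.4, -0.5, -1.7]
finger_gap: 0.0567
grasp_force: 65.3
```

To row units: 0.001 m is 0.0017.

Emit:
jog_arm([
  {"pos": [0,0,0.0017]},
  {"pos": [0,0,0.0017]},
  {"pos": [0,0,0.0017]},
])

```text
time_s: 9.25
tcp_pos: [0.5016, -0.0394, 0.0637]
ee_rot: [0.0, 0.839, 0.543, 0.0]
ft_force: [-0.1, -0.0, 3.0]
finger_gap: 0.0567
grasp_force: 65.7
```

Emit:
jog_arm([
  {"pos": [0,0,0.0008]},
  {"pos": [0,0,0.0008]},
  {"pos": [0,0,0.0008]},
])

```text
time_s: 9.55
tcp_pos: [0.5016, -0.0394, 0.0637]
ee_rot: [0.0, 0.839, 0.543, 0.0]
ft_force: [-1.2, 0.8, 8.0]
finger_gap: 0.057
grasp_force: 66.1
```

Contact is made: the force rose to +8 N and z stopped. Release and retreat straight up.

Emit:
jog_arm([
  {},
  {},
  {},
  {},
  {},
  {},
  {},
], aperture=0.085)

```text
time_s: 10.25
tcp_pos: [0.5013, -0.0395, 0.0627]
ee_rot: [-0.0, 0.84, 0.543, 0.0]
ft_force: [-0.7, 0.6, 0.1]
finger_gap: 0.0846
grasp_force: 0.0
```

Emit:
jog_arm([
  {"pos": [0,0,-0.0167]},
  {"pos": [0,0,-0.05]},
  {"pos": [0,0,-0.1]},
  {"pos": [0,0,-0.1667]},
  {"pos": [0,0,-0.2333]},
  {"pos": [0,0,-0.2833]},
  {"pos": [0,0,-0.2833]},
  {"pos": [0,0,-0.2833]},
  {"pos": [0,0,-0.2833]},
])

```text
time_s: 11.15
tcp_pos: [0.5005, -0.0393, 0.2319]
ee_rot: [-0.001, 0.84, 0.543, -0.001]
ft_force: [0.3, 0.7, 0.0]
finger_gap: 0.0852
grasp_force: 0.0
```

```bash
python3 - <<'E'
from h import *
from cell import arm
ws={n:arm.capture(n) for n in ('side','wrist')}
for n,c in ws.items():
    p,u,v=cloud(c);q=p[(np.hypot(p[:,0]-.501,p[:,1]+.039)<.04)&(p[:,2]>.085)&(p[:,2]<.105)]
    b=p[(np.hypot(p[:,0]-.571,p[:,1]-.02)<.025)&(p[:,2]>.03)&(p[:,2]<.08)]
    print(n,'rim',len(q),(q.min(0)+q.max(0))/2,q.max(0)-q.min(0),'bottle',len(b),b.mean(0) if len(b) else '',b[:,2].max() if len(b) else '')
print(arm.get_state()['ft_force'])
E
```

```text
side rim 335 [ 0.50394401 -0.03651882  0.0914571 ] [0.05914724 0.06216569 0.01284564] bottle 215 [0.57111083 0.02481147 0.04906805] 0.06791640130180082
wrist rim 1109 [ 0.50201148 -0.03842869  0.09100279] [0.05935924 0.05943903 0.01194076] bottle 717 [0.56936614 0.01778948 0.05448412] 0.06725561161358477
[0.10658431 1.15103365 0.41683602]
```

The pot's rim is level at about 95 mm in the tray, the bottle is still standing and the robot is clear, so I'm handing in.

```bash
python3 -c "from cell import arm;print(arm.finish_job())"
```

```text
the job is handed in; nothing more can be done
None
```

The pot was twisted free, lifted out and stood upright on the tray floor before release; the bottle is still standing, and I handed the job in at about 11 s.

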